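# Change gear on the ring roller: push the lever through the H-gate

## Robot

A 7-joint arm with a two-finger parallel gripper is mounted at the origin on the work surface. World frame = base frame: x ahead of the robot, y to its left, z up, the work surface at z = 0. Lengths are in m, angles in degrees, forces in N, time in s.
With the tool pointing down it reaches from about 0.35 to 0.9 m from the base axis. Payload 19.9 kg.
Tool frame: the origin (TCP) lies midway between the tips of the shut fingers; the grasp point (between the pads) lies 19 mm behind it; z points along the fingers, y is the line along which they close (so a half turn about z gives the same grasp; the last joint's range is limited). The gripper opens to 85 mm and grips with 20 to 120 N. Pads are 22 mm wide; open, the fingers measure 114 mm over their backs; the gripper's body (76 mm by 85 mm) begins 54 mm behind the grasp point. The pads swing forward as they close: fully open they stand 13 mm farther back than shut.
Start: joints at [-74.628, 23.915, -0.59, 92.452, 0.269, 63.638, -3.037], TCP at [0.191, 0.595, 0.201] pointing down, gripper open.
Joint ranges: [-161.28, 161.28], [-22.2, 115.67], [-73.04, 71.86], [3.21, 147.25], [-68.34, 248.33], [10.77, 114.83], [-161.83, 161.83]. Speed limits (degrees/s): [108.29, 108.29, 136.94, 136.94, 172.46, 172.46, 172.46].

## Interface

Orientations are given as a 3x3 rotation matrix whose columns are the frame's x, y, z axes.
In Python, from plant import env gives the robot as it stands.
- The arm moves only by the tool jog_arm, never from a script. Its argument "increments" is a list of rows, each a list of 5 numbers: the opening, from 0 (shut) to 1 (fully open), then the shift along the tool's x, y, z in cm, then the turn about the tool's z in rad. A call has 1 to 8 rows; each row shifts and turns the commanded pose from where the row before left it, along the tool's axes as they then stand; what a row does not reach is not made up. A row lasts 1/12 s, in which the tool goes at most 41.7 mm and 7.16 degrees, less where a joint would pass 70% of its speed; a pose out of reach is approached as far as the arm can. A call with a gripper value outside its range is refused whole. The fingers move at their own pace and stop on an object; "squeeze" is the grip in N (left out, the last holds). Time passes only in rows, so rows that do not move let the fingers close. It gives the time, the measured TCP pose, the force, the opening and the grip force at its end, in the units of the state.
- env.observe(): the state, without advancing time (a new reading comes with each control period).
- env.get_image(name): name is "scene" or "top"; returns a dict with "img" (400x640x3 uint8, red, green, blue), "K" (3x3 intrinsics, pixels), "k1" (the pictures are not rectified: a ray, as slopes to the right and down, at radius r is drawn at 1 + k1 r^2 times it, then the intrinsics apply), "xyz" and "attitude" of the camera in the world. Camera axes: x right, y up, looking along -z (the intrinsics and any distortion apply to the point x, -y, -z); pixel columns grow to the right and rows downward; lengths in m; the calibration is good to about 2 mm. A picture is of the moment at which its call begins. There is no depth.
- env.finish_job(): hands the job in; it is judged then, once.
The state is a dict: "clock": time; "joint_pos": joint angles; "qd": joint speeds; "joint_efforts": joint torques, N m; "ee_pos": TCP position; "tool_rot": TCP orientation; "contact_force": force on the tool from outside, world axes, zero at the start; "torque": the same for the moment, N m; "gripper_width": finger opening in m; "grasp_force": force on a finger pad.
Only numpy, scipy, OpenCV 4.12 (cv2) and the standard library are available. Lean on these libraries where they do the work, as an engineer would, in place of code of your own. Each camera call takes 0.05 s, during which the arm holds its last target. There are 200 camera calls.

## Task

Change gear on the ring roller: push the black-knobbed gear lever from the rolls-side leg of its H-shaped gate, through the crossing to the motor side, and then away from you until it is fully home in the far motor-side slot. Push it with the fingers only - do not take the lever or knob between them, and do not ram it - and leave everything else on the bench as it is.

Things in the scene. Friction and masses are not known exactly. Their poses are not given: they have to be found in the camera images.
- machine: The ring roller, fixed on the bench, 640 mm long. Origin on the bench below the middle of the gear gate; x away from the operator (roughly away from the robot), y towards the finned electric motor, so the bending rolls are at the -y end; z up. Gearbox in the middle, 176 (x) by 150 (y) mm, top at z = 118 mm. Motor box: top z = 206 mm at y = 160 mm. Tee handle on the roll stand: top z = 245 mm at y = -199 mm.
- gate (a point): Middle of the top face of the gear gate, a level steel plate 110 x 104 mm, 139 mm above the bench, cut through with an H; axes as the machine's. Two straight legs run along x, 15 mm either side of this point (motor-side leg +y, rolls-side leg -y), joined by one crossing along y through this point: so each leg has a far slot (+x) and a near slot (-x). The cuts are 14 mm wide.
- knob (a point): Centre of the round black knob, 40 mm across, on top of the gear lever; its z axis runs up along the lever. The knob's centre is 255 mm above the bench with the lever upright and 7 mm lower in a slot's end.
- lever: The gear lever: a straight 10 mm steel rod standing up through the gate, with the knob on top. Origin at the fixed ball joint about which it tilts, 84 mm below the point gate and 200 mm below the knob's centre. It cannot be lifted or turned. It stays where it is left; 5 to 10 N at the knob moves it.
- knob_home (a point): Where the knob's centre is when the lever is fully home in the wanted slot (motor side, away from the operator); fixed to the machine: 40 mm to x, 36 mm to y of its origin, 248 mm above the bench.
- shift (a joint): Tilt of the lever along the legs, rad: 0 in the crossing, positive with the knob away from the operator (machine +x), about +0.21 at the blind ends of the far slots, -0.21 at those of the near slots. The lever passes from leg to leg only with this near 0 (within about 0.03; the corners are rounded and help). The knob moves 0.2 m per rad.
- select (a joint): Tilt of the lever along the crossing, rad: about +0.18 in the motor-side leg, -0.18 in the rolls-side leg, with about 0.02 of play either way. At the start the lever stands in the rolls-side leg, anywhere along it. The knob moves 0.2 m per rad.
- tube: Bystander: rusty steel tube standing upright, 60 mm across, 180 mm tall, flared rim; origin at the centre of its foot.
- spare_roll: Bystander: spare steel roll standing on end, 70 mm across, 50 mm tall, 26 mm bore; origin at the centre of its underside.
- spanner: Bystander: steel open-ended spanner lying flat, about 200 mm long; origin at the middle of its underside.
- tub: Bystander: white plastic screw-top tub, 90 mm across, 100 mm tall; origin at the centre of its underside.
- firebrick: Bystander: cream firebrick lying flat, 114 x 230 x 64 mm; origin at the centre of its underside.
- clock: Bystander: brass wind-up alarm clock with two bells, 90 mm across, 112 mm tall; origin on the bench under its middle.
- nut: Bystander: hexagon steel nut, 29 mm over corners, 14 mm tall, loose on top of the gearbox casting beside the gate, on its rolls side nearest the operator; origin at the centre of its underside.

How it is judged (in metres and radians):
On the way:
1. the lever has come through the crossing into the motor-side leg (value of joint select above 0.12 rad and value of joint shift between -0.1 and 0.1 rad).
At the end, for the whole second after the job is handed in: The lever is at rest in the far motor-side slot, home to within about 7 mm at the knob (shift above 0.175 rad, select above 0.12 rad), having come through the crossing (value of joint shift above 0.175 rad and value of joint select above 0.12 rad and velocity of joint shift between -0.05 and 0.05 rad/s and velocity of joint select between -0.05 and 0.05 rad/s); the robot touches nothing.
It fails at once if the lever or its knob is taken between the fingers (x of the grasp point in the frame of knob between -0.012 and 0.012 m and y of the grasp point in the frame of knob between -0.012 and 0.012 m and z of the grasp point in the frame of knob between -0.12 and 0.022 m).
It fails at once if the lever is forced: more than 70 N on it (contact force between the fingers and lever above 70 N).
It fails at once if a thing in front of the machine or the nut on the gearbox is shifted more than 20 mm, lifted or knocked over (distance of any of tube, spare_roll, spanner, nut from where it was at the start of the episode above 0.02 m or angle between any of tube, spare_roll, spanner, nut's own z axis and vertical above 0.35 rad).
It fails at once if a thing behind the machine is shifted more than 20 mm, lifted or knocked over (distance of any of tub, firebrick, clock from where it was at the start of the episode above 0.02 m or angle between any of tub, firebrick, clock's own z axis and vertical above 0.35 rad).
It also fails if it takes over 53 s, if anything falls off the work surface, if the arm or the gripper's body presses on something with over 40 N, if the wrist force passes 120 N, or if a joint passes its speed limit or range.

## Working session

There is one attempt and no reset: what is moved stays moved. The work goes in short steps, Python scripts to look and compute and a tool call to move; the robot and the scene stay as the last step left them, time stands still between calls to the robot, and variables do not carry over. Pictures are saved under pics/ and viewed, at most 10 in all, crops included, and the job is handed in when it is done.

Besides the shell and the picture viewer there is one more tool, called after "Request:" in YAML: its name, and indented under it one key for each argument. jog_arm: Moves the arm, as the interface text tells. Its arguments: {"type":"object","properties":{"increments":{"type":"array"},"squeeze":{"type":"number"}},"required":["increments"]}

```bash
mkdir -p pics
cat > h.py <<'E'
import numpy as np, cv2
from plant import env
def snap(n,f):
    d=env.get_image(n); cv2.imwrite('pics/'+f,d['img'][:,:,::-1]); return d
def proj(d,P):
    R=np.array(d['attitude']); p=R.T@(np.array(P,float)-d['xyz']); a=np.array([p[0],-p[1]])/-p[2]
    a=a*(1+d['k1']*(a@a)); return (d['K']@[*a,1])[:2]
def ray(d,uv):
    a=np.linalg.solve(d['K'],[*uv,1])[:2]; s=a.copy()
    for _ in range(30): s=a/(1+d['k1']*(s@s))
    return np.array(d['xyz']),np.array(d['attitude'])@[s[0],-s[1],-1]
def atz(d,uv,z):
    o,r=ray(d,uv); return o+r*(z-o[2])/r[2]
E
python3 - <<'E'
from h import *
for n in('scene','top'):
    d=snap(n,n+'0.png'); print(n,d['K'],d['k1'],d['xyz'],d['attitude'])
s=env.observe();print(s)
E
```

```text
scene [[391.85930147   0.         316.92539132]
 [  0.         391.85930147 198.52004176]
 [  0.           0.           1.        ]] -0.00848779240595972 [ 0.61150883 -0.64196168  0.76704409] [[ 0.99380435 -0.08408677  0.0726796 ]
 [ 0.11076167  0.6951206  -0.71030923]
 [ 0.00920652  0.71395852  0.70012747]]
top [[407.30502121   0.         318.52046592]
 [  0.         407.30502121 199.05129325]
 [  0.           0.           1.        ]] -0.04121926880697486 [0.47719872 0.00853127 1.08151689] [[ 0.00693685  0.99469359 -0.10264764]
 [-0.99960956  0.00967617  0.02621277]
 [ 0.02706691  0.10242573  0.99437234]]
{'clock': 0.1, 'joint_pos': array([-74.6294191 ,  23.94465306,  -0.58856791,  92.48164733,
         0.26931321,  63.64148993,  -3.03617635]), 'qd': array([ 0.04411351,  0.00362878,  0.01039242, -0.03835912,  0.00718649,
       -0.07930238, -0.00706715]), 'joint_efforts': array([ 1.98243666e-03, -8.65823436e+01,  6.81039356e-01, -4.35631442e+01,
        1.93166215e-02,  5.01782721e-03,  1.37144559e-05]), 'ee_pos': array([0.19044219, 0.59489748, 0.20002578]), 'tool_rot': array([[-9.52401191e-01,  3.04847349e-01, -2.55505420e-04],
       [ 3.04847439e-01,  9.52400524e-01, -1.13148357e-03],
       [-1.01586270e-04, -1.15551647e-03, -9.99999327e-01]]), 'contact_force': array([-0.37454837,  0.03989992,  0.79478794]), 'torque': array([ 0.00268083,  0.03616495, -0.01420061]), 'grasp_force': 0.0, 'gripper_width': 0.08535018777485982}
```

View pics/scene0.png

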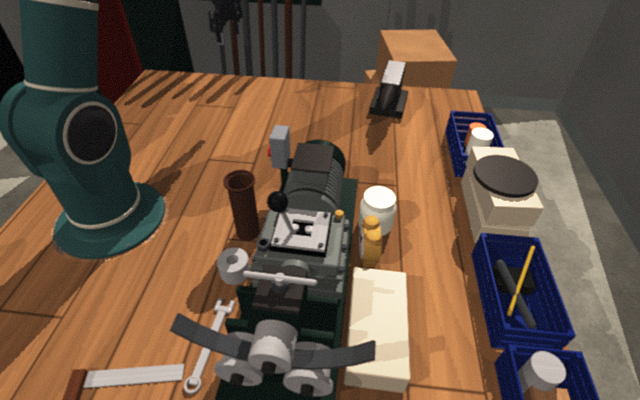

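View pics/top0.png

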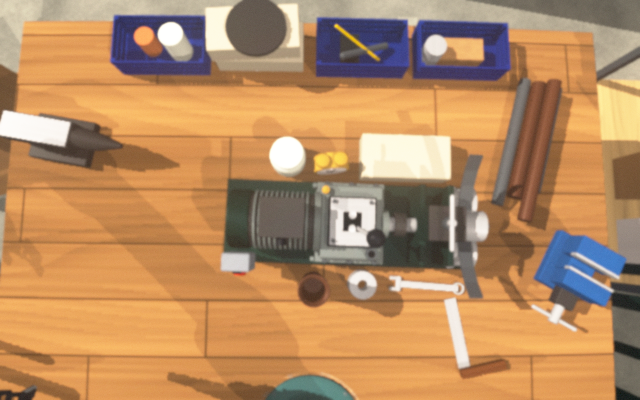

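The top view shows the gate at about (352,222) and the knob at about (375,238), so the lever is in the near part of the rolls-side leg. Machine axes roughly match the world's, with the motor to the left (+y). I'll zoom in to measure.

Run:
```python
import cv2,numpy as np
a=cv2.imread('pics/top0.png')[180:265,300:410]; b=cv2.imread('pics/scene0.png')[180:265,240:350]
f=lambda x:cv2.resize(x,None,fx=7,fy=7,interpolation=cv2.INTER_CUBIC)[:295*2]
cv2.imwrite('pics/z0.png',f(a)); cv2.imwrite('pics/z1.png',f(b))
```

```text
(no output)
```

View pics/z0.png

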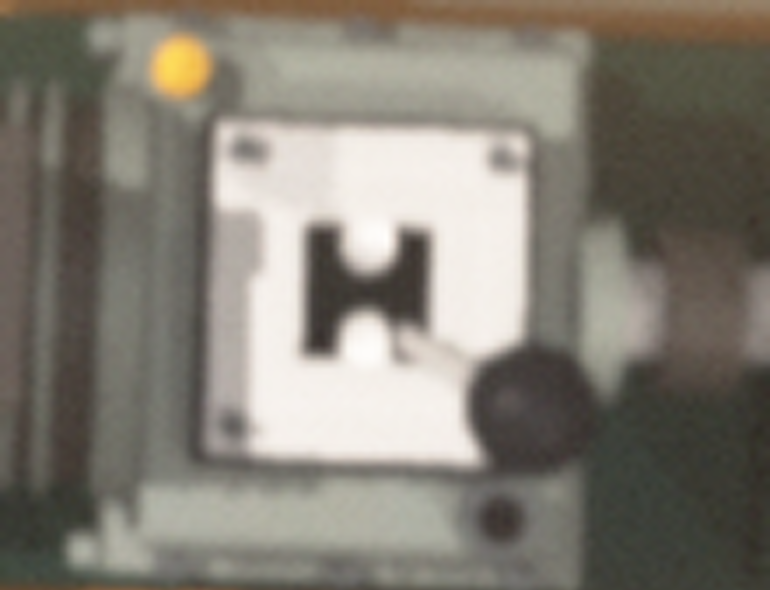

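View pics/z1.png

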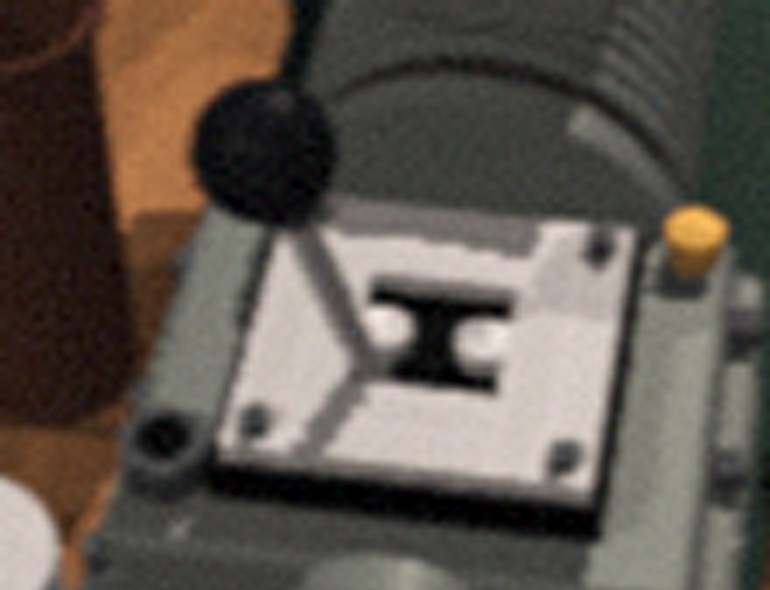

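Top zoom: the plate corners are at zoom (212,118), (533,127) and (200,462), the H centre at (367,290) and the knob at (533,409). In the scene zoom the knob is at (264,150). The nut is on the near rolls-side corner. The lever is in the near rolls-side slot.

```bash
cat >> h.py <<'E'
def tri(l):
    A=np.zeros((3,3));b=np.zeros(3)
    for d,uv in l:
        o,r=ray(d,uv); r/=np.linalg.norm(r); M=np.eye(3)-np.outer(r,r); A+=M;b+=M@o
    return np.linalg.solve(A,b)
E
python3 - <<'E'
from h import *
T=env.get_image('top');S=env.get_image('scene')
t=lambda u,v:(300+u/7,180+v/7)
s=lambda u,v:(240+u/7,180+v/7)
P=lambda u,v:atz(T,t(u,v),.139)
Q=lambda u,v:atz(S,s(u,v),.139)
tl,tr,bl=P(212,118),P(533,127),P(200,462)
print('corners top',tl,tr,bl, tl-bl, tl-tr)
e=tl-tr; print('yaw from y edge',np.degrees(np.arctan2(-e[0],e[1])))
e=tl-bl; print('yaw from x edge',np.degrees(np.arctan2(e[1],e[0])))
G=P(367,290);print('gate top',G,(tr+bl)/2)
# scene corners: rolls-near (218,455) rolls-far(600,500) motor-far(635,228) motor-near(290,195)
c=[Q(218,455),Q(597,503),Q(637,228)];print('scene',c,(c[0]+c[2])/2)
e=c[1]-c[0];print('yaw x',np.degrees(np.arctan2(e[1],e[0])))
k=tri([(T,t(533,409)),(S,s(264,150))]);print('knob',k,atz(T,t(533,409),.25),atz(S,s(264,150),.25))
print(proj(T,k),t(533,409),proj(S,k),s(264,150))
for n,uv,z in(('tube',(313,288),.18),('roll',(362,284),.05),('tub',(287,155),.1),('clock',(330,161),.11),('nut',(300+502/7,180+518/7),.132),('spanL',(395,284),.01)): print(n,atz(T,uv,z))
E
```

```text
corners top [ 0.57990023 -0.04370471  0.139     ] [ 0.57794036 -0.15109922  0.139     ] [ 0.46604251 -0.04022008  0.139     ] [ 0.11385771 -0.00348463  0.        ] [0.00195987 0.10739451 0.        ]
yaw from y edge -1.0454886976479072
yaw from x edge -1.7529966757537645
gate top [ 0.52306557 -0.09537601  0.139     ] [ 0.52199144 -0.09565965  0.139     ]
scene [array([ 0.46859145, -0.15057991,  0.139     ]), array([ 0.57997274, -0.15501461,  0.139     ]), array([ 0.58209913, -0.04511848,  0.139     ])] [ 0.52534529 -0.09784919  0.139     ]
yaw x -2.280056650300905
knob [ 0.48436407 -0.13186681  0.24772198] [ 0.4833066  -0.13171393  0.25      ] [ 0.48596557 -0.133909    0.25      ]
[376.02731963 237.9179834 ] (376.1428571428571, 238.42857142857144) [277.14413201 201.45452435] (277.7142857142857, 201.42857142857142)
tube [ 0.37518172 -0.00454616  0.18      ]
roll [ 0.37073703 -0.12914135  0.05      ]
tub [0.68614395 0.06057496 0.1       ]
clock [ 0.67051363 -0.04428079  0.11      ]
nut [ 0.44805829 -0.14103985  0.132     ]
spanL [ 0.36674857 -0.22104705  0.01      ]
```

Request:
jog_arm:
  increments:
    - [0,0,0,-4,-0.056]
    - [0,0,0,-4,-0.056]
    - [0,0,0,-4,-0.056]
    - [0,0,0,-4,-0.056]
    - [0,0,0,-4,-0.056]
    - [0,-2,-3,0,0]
    - [0,-2,-3,0,0]
    - [0,-2,-3,0,0]

```text
clock: 0.87
ee_pos: [0.2482, 0.5025, 0.4007]
tool_rot: [[-1.0, 0.029, 0.0], [0.029, 1.0, 0.0], [-0.0, 0.0, -1.0]]
contact_force: [0.9, 0.3, 0.3]
gripper_width: -0.0002
grasp_force: 0.0
```

Request:
jog_arm:
  increments:
    - [0,-2,-3,0,0]
    - [0,-2,-3,0,0]
    - [0,-2,-3,0,0]
    - [0,-1,-3,0,0]
    - [0,-1,-3,0,0]
    - [0,-1,-3,0,0]
    - [0,-1,-3,0,0]
    - [0,-1,-3,0,0]

```text
clock: 1.53
ee_pos: [0.3507, 0.2587, 0.4006]
tool_rot: [[-1.0, 0.03, -0.0], [0.03, 1.0, 0.0], [0.0, 0.0, -1.0]]
contact_force: [0.1, 0.5, 0.0]
gripper_width: -0.0002
grasp_force: 0.0
```

Request:
jog_arm:
  increments:
    - [0,-1,-3,0,0]
    - [0,-1,-3,0,0]
    - [0,-1,-3,0,0]
    - [0,-1,-3,0,0]
    - [0,-1,-3,0,0]
    - [0,0,-3,0,0]
    - [0,0,-3,0,0]
    - [0,0,0,0,0]

```text
clock: 2.2
ee_pos: [0.3943, 0.0439, 0.401]
tool_rot: [[-0.999, 0.036, 0.001], [0.036, 0.999, 0.001], [-0.001, 0.001, -1.0]]
contact_force: [-0.5, -0.2, 0.1]
gripper_width: -0.0
grasp_force: 0.0
```

Request:
jog_arm:
  increments:
    - [0,-0.5,-2.5,0,0]
    - [0,-0.5,-2.5,0,0]
    - [0,-0.5,-2.5,0,0]
    - [0,-0.5,-2.5,0,0]
    - [0,-0.5,-2.5,0,0]
    - [0,-0.5,-2.5,0,0]
    - [0,0,-2.5,0,0]
    - [0,0,0,0,0]

```text
clock: 2.87
ee_pos: [0.4185, -0.1312, 0.4008]
tool_rot: [[-0.999, 0.035, 0.0], [0.035, 0.999, -0.0], [-0.0, -0.0, -1.0]]
contact_force: [0.8, -0.4, 0.6]
gripper_width: 0.0003
grasp_force: 0.0
```

Request:
jog_arm:
  increments:
    - [0,0,0,3,0]
    - [0,0,0,3,0]
    - [0,0,0,3,0]
    - [0,0,0,3,0]
    - [0,0,0,3,0]
    - [0,0,0,2,0]
    - [0,0,0,0,0]

```text
clock: 3.45
ee_pos: [0.4172, -0.1263, 0.2276]
tool_rot: [[-1.0, 0.03, -0.005], [0.03, 1.0, -0.0], [0.005, -0.001, -1.0]]
contact_force: [-0.3, -0.2, -0.2]
gripper_width: 0.0005
grasp_force: 0.0
```

Run:
```python
from h import *
s=env.observe();print(s['ee_pos'],s['contact_force'])
a=snap('top','a.png')['img'][150:275,280:440];b=snap('scene','b.png')['img'][130:255,220:380]
f=lambda x:cv2.resize(x[:,:,::-1],None,fx=4,fy=4,interpolation=cv2.INTER_CUBIC)[:,:400*2]
cv2.imwrite('pics/c1.png',cv2.resize(np.hstack([f(a),f(b)]),(800,312)))
```

```text
[ 0.41719968 -0.12633646  0.22757042] [-0.25972542 -0.15803055 -0.18681248]
```

View pics/c1.png

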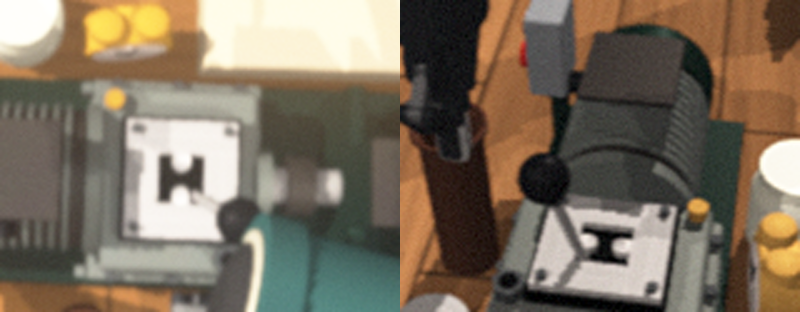

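The fingers are shut, 3 cm short of the knob on the operator side. The knob hasn't moved.

Request:
jog_arm:
  increments:
    - [0,-1,-0.4,0,0]
    - [0,-1,0,0,0]
    - [0,-0.5,0,0,0]
    - [0,-0.5,0,0,0]
    - [0,-0.5,0,0,0]
    - [0,-0.5,0,0,0]
    - [0,-0.5,0,0,0]
    - [0,-0.5,0,0,0]

```text
clock: 4.22
ee_pos: [0.4691, -0.133, 0.2313]
tool_rot: [[-1.0, 0.03, -0.0], [0.03, 1.0, -0.0], [0.0, -0.0, -1.0]]
contact_force: [-10.9, -4.0, 26.6]
gripper_width: 0.0002
grasp_force: 13.5
```

Request:
jog_arm:
  increments:
    - [0,-0.4,0,0,0]
    - [0,-0.4,0,0,0]
    - [0,-0.4,0,0,0]
    - [0,-0.2,0,0,0]
    - [0,0,0,0,0]

```text
clock: 4.63
ee_pos: [0.4849, -0.1347, 0.2334]
tool_rot: [[-1.0, 0.031, 0.004], [0.031, 1.0, -0.002], [-0.004, -0.001, -1.0]]
contact_force: [-7.8, -5.3, 39.7]
gripper_width: -0.0002
grasp_force: 17.9
```

Run:
```python
from h import *
s=env.observe();print(s['ee_pos'],s['contact_force'])
a=snap('top','a1.png')['img'][165:265,300:428];b=snap('scene','b1.png')['img'][155:255,230:358]
f=lambda x:cv2.resize(x[:,:,::-1],(400,312),interpolation=cv2.INTER_CUBIC)
cv2.imwrite('pics/c2.png',np.hstack([f(a),f(b)]))
```

```text
[ 0.48490806 -0.13473084  0.2333513 ] [-7.75324367 -5.26441414 39.70119478]
```

View pics/c2.png

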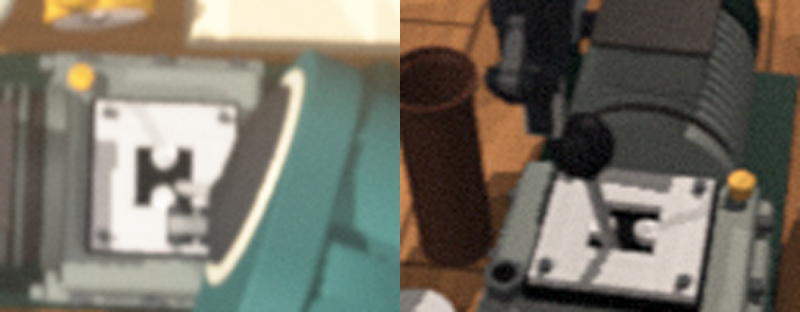

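Run:
```python
from h import *
S=env.get_image('scene')
uv=(230+182*.32,155+145*.3205); print(uv,atz(S,uv,.253))
for p in ((.485,-.1347,.2333),(.496,-.1347,.2333),(.485,-.1347,.306),(.523,-.1325,.255)): print(p,proj(S,p))
cv2.imwrite('pics/c3.png',cv2.resize(S['img'][100:250,220:380,::-1],None,fx=4,fy=4,interpolation=cv2.INTER_CUBIC))
```

```text
(288.24, 201.4725) [ 0.5061065  -0.13462749  0.253     ]
(0.485, -0.1347, 0.2333) [277.6722448  207.91784104]
(0.496, -0.1347, 0.2333) [283.39885726 208.41635901]
(0.485, -0.1347, 0.306) [275.16620314 179.23240259]
(0.523, -0.1325, 0.255) [297.38375673 200.67580406]
```

View pics/c3.png

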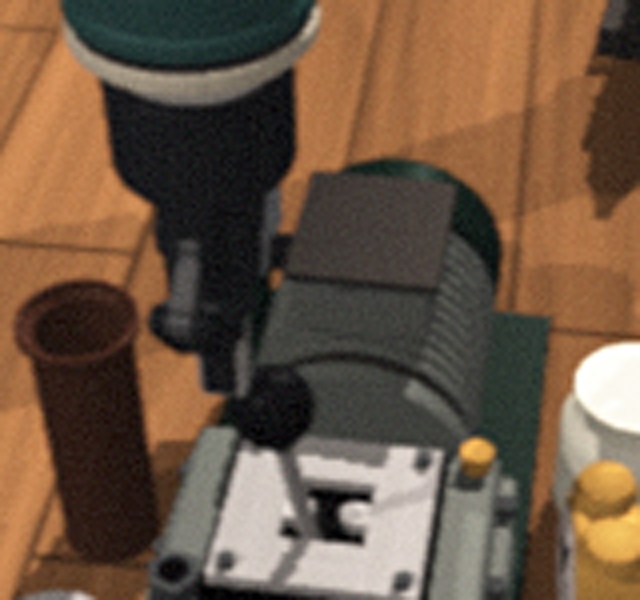

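Request:
jog_arm:
  increments:
    - [0,0,0,-1,0]
    - [0,2,0,0,0]
    - [0,2,0,0,0]
    - [0,0,0,0,0]

```text
clock: 5.12
ee_pos: [0.4406, -0.132, 0.2407]
tool_rot: [[-1.0, 0.031, -0.0], [0.031, 1.0, 0.001], [0.001, 0.001, -1.0]]
contact_force: [-0.0, -1.0, 1.0]
gripper_width: 0.0
grasp_force: 0.0
```

Run:
```python
from h import *
S=env.get_image('scene')
print('c1 tip seen',(241.2,194),proj(S,(.4172,-.1263,.2276)),[proj(S,(.4172,-.1263-.014,z)) for z in(.2276,.2476,.2676)])
s=env.observe();p=s['ee_pos'];print(p,s['contact_force'])
im=S['img'][:,:,::-1].copy()
for dz in(0,.01,.02,.03,.04):
    u=proj(S,p+[0,-.0145,dz]);print(dz,u)
u=proj(S,p).astype(int)
c=im[150:240,230:330]
c=cv2.resize(c,None,fx=6,fy=6,interpolation=cv2.INTER_CUBIC)
for dz in(0,.02,.04):
    q=(proj(S,p+[0,-.0145,dz])-[230,150])*6+3; cv2.circle(c,tuple(int(v) for v in q),3,(0,0,255),-1)
cv2.imwrite('pics/c4.png',c)
```

```text
c1 tip seen (241.2, 194) [244.08549614 203.87097639] [array([242.306754  , 209.03766363]), array([240.98217776, 201.61884768]), array([239.6066202 , 193.91163876])]
[ 0.44221262 -0.13151942  0.24092096] [ 0.96172979  0.5250586  -0.79040381]
0 [253.76580857 207.42250781]
0.01 [253.20641098 203.65525294]
0.02 [252.63622534 199.81462887]
0.03 [252.05493953 195.89849097]
0.04 [251.46222936 191.90461099]
```

View pics/c4.png

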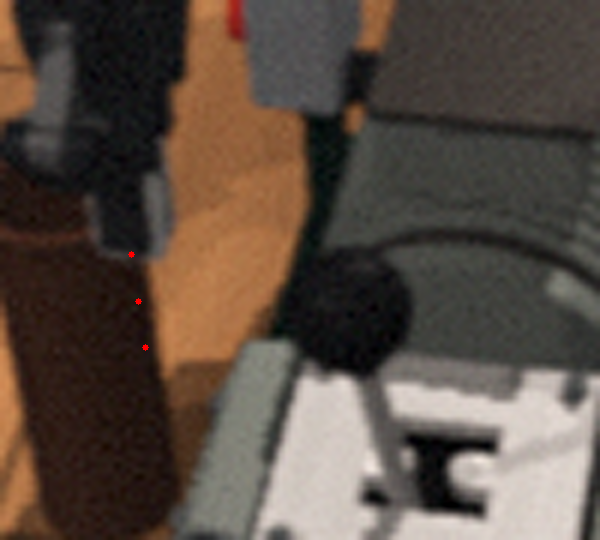

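The drawn fingertips sit about 35–40 mm above the reported TCP. That explains the upward force: the tips rode on the shoulder of the knob. I'll go lower and push again.

Request:
jog_arm:
  increments:
    - [0,0,0,2,0]
    - [0,0,0,1.6,0]
    - [0,-1,0,0,0]
    - [0,-1,0,0,0]
    - [0,-0.5,0,0,0]
    - [0,-0.4,0,0,0]
    - [0,-0.4,0,0,0]
    - [0,0,0,0,0]

```text
clock: 5.83
ee_pos: [0.4763, -0.1328, 0.2047]
tool_rot: [[-1.0, 0.03, -0.0], [0.03, 1.0, -0.0], [0.0, -0.0, -1.0]]
contact_force: [-1.5, -0.5, -0.5]
gripper_width: 0.0003
grasp_force: 0.3
```

Request:
jog_arm:
  increments:
    - [0,-0.4,0,0,0]
    - [0,-0.4,0,0,0]
    - [0,-0.4,0,0,0]
    - [0,-0.3,0,0,0]
    - [0,0,0,0,0]

```text
clock: 6.25
ee_pos: [0.491, -0.1331, 0.2048]
tool_rot: [[-1.0, 0.03, -0.0], [0.03, 1.0, 0.0], [0.0, 0.0, -1.0]]
contact_force: [-3.0, 0.9, 1.4]
gripper_width: 0.0001
grasp_force: 1.3
```

```bash
cat >> h.py <<'E'
def knob(S,guess):
    # dark blob centre near guess, in the scene picture
    u=proj(S,guess).astype(int); x0,y0=u-16
    g=S['img'][y0:y0+32,x0:x0+32].astype(int).sum(2)
    m=cv2.morphologyEx((g<95).astype('uint8'),cv2.MORPH_OPEN,np.ones((9,9),np.uint8))
    n,l,st,c=cv2.connectedComponentsWithStats(m)
    return [(st[i].tolist(),c[i]+[x0,y0],atz(S,c[i]+[x0,y0],guess[2])) for i in range(1,n)]
E
python3 - <<'E'
from h import *
d={'img':cv2.imread('pics/scene0.png')[:,:,::-1]}
S=snap('scene','b2.png')
print(knob(S,(.523,-.1325,.255)))
d=dict(S);d['img']=cv2.imread('pics/scene0.png')[:,:,::-1];print('ref',knob(d,(.484,-.1325,.248)))
print(env.observe()['contact_force'])
cv2.imwrite('pics/c5.png',cv2.resize(S['img'][150:240,240:340,::-1],None,fx=6,fy=6,interpolation=cv2.INTER_CUBIC))
E
```

```text
[([0, 0, 6, 7, 41], array([283.43902439, 186.92682927]), array([ 0.49091612, -0.09856793,  0.255     ])), ([6, 12, 19, 15, 258], array([296.04651163, 202.91472868]), array([ 0.52140982, -0.13859852,  0.255     ]))]
ref [([9, 11, 18, 15, 251], array([277.56175299, 202.5936255 ]), array([ 0.48575788, -0.13502043,  0.248     ]))]
[-0.36254324  0.99821634  1.57608674]
```

View pics/c5.png

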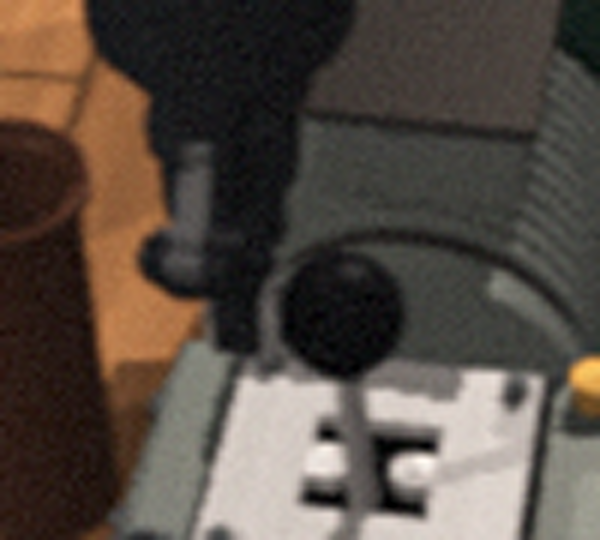

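The knob is at about (297,202), only about 3 mm short of the crossing. The fingers now bear on it flat and gently. I'll push 3 mm more, back off, and swing round to its rolls side.

Request:
jog_arm:
  increments:
    - [0,-0.3,0,0,0]
    - [0,0,0,0,0]
    - [0,1.5,0,0,0]
    - [0,1,-2,0,0]
    - [0,0,-3,0,0]
    - [0,0,0,0,0]

```text
clock: 6.8
ee_pos: [0.4668, -0.1867, 0.2053]
tool_rot: [[-0.999, 0.034, 0.002], [0.034, 0.999, -0.001], [-0.002, -0.001, -1.0]]
contact_force: [0.3, -1.6, -0.9]
gripper_width: 0.0001
grasp_force: 0.0
```

Run:
```python
from h import *
S=snap('scene','b3.png')
print(knob(S,(.523,-.1325,.255)),env.observe()['ee_pos'])
```

```text
[([8, 12, 19, 16, 265], array([297.9245283 , 203.14339623]), array([ 0.52493261, -0.13877251,  0.255     ]))] [ 0.4671886  -0.18469138  0.20504144]
```

Request:
jog_arm:
  increments:
    - [0,-2,0,0,0]
    - [0,-2,0,0,0]
    - [0,-1.6,0,0,0]
    - [0,0,1,0,0]
    - [0,0,0.4,0,0]
    - [0,0,0.4,0,0]
    - [0,0,0.4,0,0]
    - [0,0,0,0,0]

```text
clock: 7.52
ee_pos: [0.5239, -0.1619, 0.2051]
tool_rot: [[-1.0, 0.03, 0.001], [0.03, 1.0, -0.0], [-0.001, -0.0, -1.0]]
contact_force: [-0.5, -4.9, 2.0]
gripper_width: 0.0002
grasp_force: 2.5
```

Request:
jog_arm:
  increments:
    - [0,0,0.4,0,0]
    - [0,0,0.4,0,0]
    - [0,0,0.4,0,0]
    - [0,0,0.4,0,0]
    - [0,0,0,0,0]

```text
clock: 7.93
ee_pos: [0.5246, -0.1462, 0.2052]
tool_rot: [[-1.0, 0.03, 0.001], [0.03, 1.0, -0.0], [-0.001, -0.0, -1.0]]
contact_force: [-1.2, -5.4, 3.3]
gripper_width: -0.0001
grasp_force: 2.9
```

Moving freely at about 5 N, so it's going through the crossing.

Request:
jog_arm:
  increments:
    - [0,0,0.4,0,0]
    - [0,0,0.4,0,0]
    - [0,0,0.4,0,0]
    - [0,0,0.4,0,0]
    - [0,0,0.4,0,0]
    - [0,0,0.4,0,0]
    - [0,0,0,0,0]

```text
clock: 8.52
ee_pos: [0.5253, -0.1221, 0.205]
tool_rot: [[-1.0, 0.03, 0.001], [0.03, 1.0, -0.0], [-0.001, -0.0, -1.0]]
contact_force: [-1.2, -5.3, 3.5]
gripper_width: 0.0001
grasp_force: 2.5
```

Request:
jog_arm:
  increments:
    - [0,0,0.4,0,0]
    - [0,0,0.4,0,0]
    - [0,0,0.4,0,0]
    - [0,0,0.4,0,0]
    - [0,0,0.4,0,0]
    - [0,0,0.4,0,0]
    - [0,0,0,0,0]

```text
clock: 9.1
ee_pos: [0.5259, -0.0979, 0.2047]
tool_rot: [[-1.0, 0.029, 0.0], [0.029, 1.0, 0.0], [-0.0, 0.0, -1.0]]
contact_force: [1.3, -5.1, 2.5]
gripper_width: -0.0005
grasp_force: 2.2
```

Run:
```python
from h import *
S=snap('scene','b4.png')
print(knob(S,(.524,-.065,.25)),env.observe()['ee_pos'],proj(S,(.524,-.065,.25)))
```

```text
[([15, 0, 10, 15, 141], array([305.21276596, 168.80851064]), array([ 0.524494  , -0.03415941,  0.25      ]))] [ 0.52590455 -0.09828419  0.20469162] [302.91600481 178.74676234]
```

Request:
jog_arm:
  increments:
    - [0,0,0.3,0,0]
    - [0,0,0,0,0]
    - [0,0,-1.5,0,0]
    - [0,2,-0.5,0,0]
    - [0,2,0,0,0]
    - [0,2,0,0,0]
    - [0,0,0,0,0]

```text
clock: 9.73
ee_pos: [0.4625, -0.1133, 0.2043]
tool_rot: [[-1.0, 0.031, -0.001], [0.031, 1.0, 0.002], [0.001, 0.002, -1.0]]
contact_force: [0.0, -1.2, 0.1]
gripper_width: 0.0004
grasp_force: 0.0
```

Run:
```python
from h import *
S=snap('scene','b5.png')
print(knob(S,(.524,-.062,.25)),env.observe()['ee_pos'],proj(S,(.524,-.062,.25)))
u=proj(S,(.524,-.062,.25)).astype(int)
cv2.imwrite('pics/c6.png',cv2.resize(S['img'][145:235,240:340,::-1],None,fx=6,fy=6,interpolation=cv2.INTER_CUBIC))
```

```text
[([9, 12, 17, 15, 233], array([303.93133047, 179.50214592]), array([ 0.52630355, -0.06698999,  0.25      ]))] [ 0.464319   -0.11288385  0.20466601] [303.12115215 177.75359746]
```

View pics/c6.png

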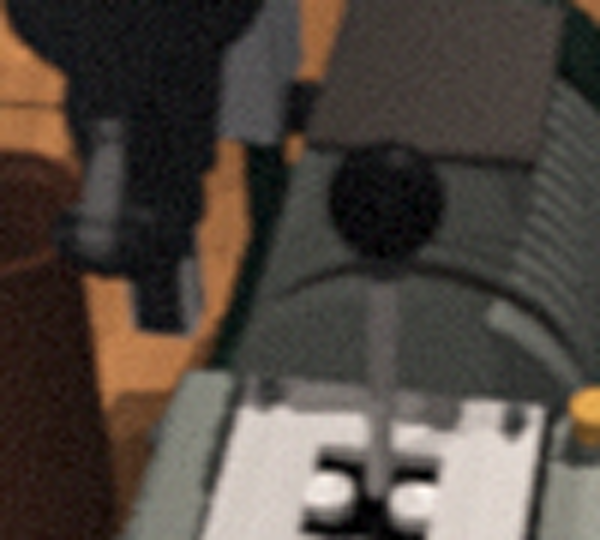

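The lever is through the crossing in the motor-side leg, with the knob at (304,178). Next I go round to its near side and push it home.

Request:
jog_arm:
  increments:
    - [0,0,2,0,0]
    - [0,0,2,0,0]
    - [0,0,1,0,0]
    - [0,-1,0,0,0]
    - [0,-1,0,0,0]
    - [0,-0.5,0,0,0]
    - [0,-0.4,0,0,0]
    - [0,-0.4,0,0,0]

```text
clock: 10.45
ee_pos: [0.5, -0.065, 0.2043]
tool_rot: [[-1.0, 0.031, -0.002], [0.031, 1.0, -0.0], [0.002, -0.0, -1.0]]
contact_force: [-6.2, 1.2, 4.3]
gripper_width: -0.0
grasp_force: 2.8
```

Request:
jog_arm:
  increments:
    - [0,-0.4,0,0,0]
    - [0,-0.4,0,0,0]
    - [0,-0.4,0,0,0]
    - [0,-0.4,0,0,0]
    - [0,-0.4,0,0,0]
    - [0,0,0,0,0]

```text
clock: 10.95
ee_pos: [0.5201, -0.0654, 0.2044]
tool_rot: [[-1.0, 0.031, -0.001], [0.031, 1.0, -0.0], [0.001, -0.0, -1.0]]
contact_force: [-1.1, 0.7, 1.4]
gripper_width: -0.0002
grasp_force: 0.8
```

Request:
jog_arm:
  increments:
    - [0,-0.3,0,0,0]
    - [0,-0.3,0,0,0]
    - [0,-0.3,0,0,0]
    - [0,-0.2,0,0,0]
    - [0,0,0,0,0]

```text
clock: 11.37
ee_pos: [0.5302, -0.065, 0.2039]
tool_rot: [[-1.0, 0.03, -0.002], [0.03, 1.0, 0.0], [0.002, 0.0, -1.0]]
contact_force: [-4.4, 2.0, -1.8]
gripper_width: -0.0001
grasp_force: 2.4
```

Request:
jog_arm:
  increments:
    - [0,-0.2,0,0,0]
    - [0,0,0,0,0]

```text
clock: 11.53
ee_pos: [0.5322, -0.0651, 0.2039]
tool_rot: [[-1.0, 0.03, -0.002], [0.03, 1.0, 0.0], [0.002, 0.0, -1.0]]
contact_force: [-4.0, 1.8, -3.0]
gripper_width: 0.0
grasp_force: 2.2
```

Request:
jog_arm:
  increments:
    - [0,-0.1,0,0,0]
    - [0,0,0,0,0]

```text
clock: 11.7
ee_pos: [0.5331, -0.0652, 0.2039]
tool_rot: [[-1.0, 0.03, -0.002], [0.03, 1.0, 0.0], [0.002, 0.0, -1.0]]
contact_force: [-5.7, 2.3, -2.8]
gripper_width: 0.0
grasp_force: 2.7
```

Request:
jog_arm:
  increments:
    - [0,-0.2,0,0,0]
    - [0,0,0,0,0]

```text
clock: 11.87
ee_pos: [0.5352, -0.0654, 0.2039]
tool_rot: [[-1.0, 0.03, -0.002], [0.03, 1.0, 0.0], [0.002, 0.0, -1.0]]
contact_force: [-4.5, 1.6, -3.3]
gripper_width: -0.0
grasp_force: 2.2
```

Request:
jog_arm:
  increments:
    - [0,-0.1,0,0,0]
    - [0,0,0,0,0]

```text
clock: 12.03
ee_pos: [0.536, -0.0654, 0.2039]
tool_rot: [[-1.0, 0.03, -0.002], [0.03, 1.0, 0.0], [0.002, 0.0, -1.0]]
contact_force: [-4.9, 0.6, -3.1]
gripper_width: 0.0001
grasp_force: 2.8
```

Request:
jog_arm:
  increments:
    - [0,-0.1,0,0,0]
    - [0,0,0,0,0]

```text
clock: 12.2
ee_pos: [0.5368, -0.0655, 0.2038]
tool_rot: [[-1.0, 0.03, -0.003], [0.03, 1.0, 0.0], [0.003, 0.0, -1.0]]
contact_force: [-7.3, 0.9, -3.4]
gripper_width: 0.0005
grasp_force: 3.7
```

Request:
jog_arm:
  increments:
    - [0,-0.1,0,0,0]
    - [0,0,0,0,0]

```text
clock: 12.37
ee_pos: [0.5374, -0.0655, 0.2037]
tool_rot: [[-1.0, 0.03, -0.004], [0.03, 1.0, 0.0], [0.004, 0.0, -1.0]]
contact_force: [-9.1, 1.8, -2.7]
gripper_width: 0.0002
grasp_force: 4.8
```

Request:
jog_arm:
  increments:
    - [0,-0.1,0,0,0]
    - [0,0,0,0,0]

```text
clock: 12.53
ee_pos: [0.5381, -0.0655, 0.2036]
tool_rot: [[-1.0, 0.03, -0.004], [0.03, 1.0, 0.001], [0.005, 0.0, -1.0]]
contact_force: [-13.3, 2.0, -0.7]
gripper_width: -0.0
grasp_force: 6.4
```

Run:
```python
from h import *
S=snap('scene','b6.png')
print(knob(S,(.565,-.062,.248)),env.observe()['ee_pos'],env.observe()['contact_force'],proj(S,(.565,-.062,.248)))
```

```text
[([0, 10, 5, 12, 60], array([309. , 179.5]), array([ 0.53598169, -0.06353945,  0.248     ])), ([10, 13, 17, 14, 225], array([324.90666667, 183.28      ]), array([ 0.56849168, -0.07085081,  0.248     ]))] [ 0.53806868 -0.06555917  0.20364672] [-12.77578175   2.50706324  -0.43503359] [323.58678551 180.164501  ]
```

The stop is felt at 13 N with the knob at the home position. Retreat.

Request:
jog_arm:
  increments:
    - [0,1,0,0,0]
    - [0,2,0,0,0]
    - [0,2,0,0,0]
    - [0,0,0,-3,0]
    - [0,0,0,-3,0]
    - [0,0,0,-3,0]
    - [0,0,0,0,0]
    - [0,0,0,0,0]

```text
clock: 13.25
ee_pos: [0.4906, -0.0643, 0.296]
tool_rot: [[-1.0, 0.03, 0.004], [0.03, 1.0, 0.001], [-0.004, 0.001, -1.0]]
contact_force: [0.4, 0.0, -0.2]
gripper_width: -0.0
grasp_force: 0.0
```

Run:
```python
from h import *
S=snap('scene','b7.png')
print(knob(S,(.565,-.062,.248)),env.observe()['ee_pos'],env.observe()['contact_force'])
a=cv2.imread('pics/b6.png').astype(int);b=cv2.imread('pics/b7.png').astype(int);o=cv2.imread('pics/scene0.png').astype(int)
m=cv2.morphologyEx((abs(b-o).max(2)>60).astype('uint8'),cv2.MORPH_OPEN,np.ones((3,3),np.uint8))
n,l,st,c=cv2.connectedComponentsWithStats(m);print([s.tolist() for s in st[1:] if s[4]>15])
```

```text
[([10, 13, 17, 14, 227], array([324.90748899, 183.27312775]), array([ 0.56849135, -0.07083056,  0.248     ]))] [ 0.48996627 -0.06409538  0.29476884] [ 0.55452165  0.11015714 -0.08541048]
[[20, 0, 44, 21, 423], [64, 0, 34, 10, 225], [245, 0, 37, 8, 163], [0, 13, 7, 6, 29], [246, 45, 47, 19, 303], [301, 49, 4, 5, 18], [257, 76, 46, 66, 1673], [24, 81, 54, 11, 225], [5, 91, 7, 10, 52], [73, 93, 7, 5, 23], [15, 97, 42, 8, 142], [104, 105, 27, 64, 650], [89, 106, 5, 5, 24], [0, 108, 20, 47, 545], [72, 109, 5, 5, 17], [29, 114, 38, 47, 251], [74, 116, 31, 33, 151], [63, 120, 9, 35, 126], [147, 141, 56, 55, 755], [137, 190, 4, 9, 30], [267, 191, 12, 21, 156], [280, 211, 13, 19, 87], [309, 226, 4, 5, 18], [284, 235, 8, 9, 39], [305, 236, 5, 11, 41], [297, 261, 5, 5, 22], [0, 264, 23, 21, 131], [79, 287, 6, 8, 26], [58, 302, 12, 13, 79], [13, 319, 46, 46, 333]]
```

```bash
python3 -c "
from plant import env
print(env.finish_job())"
```

```text
the job is handed in; nothing more can be done
None
```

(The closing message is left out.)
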